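# Pack the bead tubs into the lampworker's caddy

### The arm

A 6-joint arm with a two-finger parallel gripper is mounted at the origin on the work surface. World frame = base frame: x ahead of the robot, y to its left, z up, the work surface at z = 0. Lengths are in m, angles in rad, forces in N, time in s.
With the tool pointing down it reaches from about 0.25 to 0.85 m from the base axis. Payload 12.5 kg.
Tool frame: the origin (TCP) lies at the very end of the fingers, on their centre line; the grasp point (between the pads) lies r.grip_depth behind it (r.grip_depth is the distance from the TCP to the grasp point, in m); z points along the fingers, y is the direction in which the jaws open and shut (so a half turn about z gives the same grasp; the last joint's range is limited). The gripper opens to 93 mm and grips with 3 to 60 N. Pads are 15 mm wide; open, the fingers measure 128 mm over their backs; the gripper's body (75 mm by 188 mm) begins 65 mm behind the grasp point.
Start: joints at [1.104, 0.351, 1.652, -0, 1.139, -0.085], TCP at [0.205, 0.51, 0.219] pointing down, gripper open.
Joint ranges: [-2.75, 2.75], [-0.79, 2.1], [0.01, 2.65], [-1.57, 4.71], [0.07, 3.14], [-2.87, 2.87]. Speed limits (rad/s): [2.22, 2.22, 2.79, 3.14, 3.14, 3.14].

### API

Orientations are given as a unit quaternion [x, y, z, w].
In Python, from workcell import observe, eyes, job, r gives the robot as it stands.
- The arm moves only by the shell command python3 -m jog 'ROWS' [FORCE]. ROWS is JSON, a list of rows, each a list of 3 entries, a list of its own where there are three numbers: the shift along the tool's x, y, z in m, then the turn about the tool's z in rad, then the closure, from 0 (fully open) to 1 (shut). In form: [[[dx, dy, dz], twist, jaw], ...]. A call has 1 to 8 rows; each row shifts and turns the commanded pose from where the row before left it, along the tool's axes as they then stand; what a row does not reach is not made up. A row lasts 1/10 s, in which the tool goes at most 50 mm and 8.59 degrees, less where a joint would pass 70% of its speed; a pose out of reach is approached as far as the arm can. A call with a gripper value outside its range is refused whole. The fingers move at their own pace and stop on an object; FORCE is the grip in N (left out, the last holds). Time passes only in rows, so rows that do not move let the fingers close. It gives the time, the measured TCP pose, the force and the opening at its end, in the units of the state.
- observe(): the state, without advancing time (a new reading comes with each control period).
- eyes.get_image(name): name is "scene" or "top" or "wrist"; returns a dict with "frame" (384x512x3 uint8, red, green, blue), "depth" (384x512 float32, m along the optical axis (not along the pixel's ray), 0 where there is no reading), "camera_matrix" (3x3 intrinsics, pixels), "extrinsics" (4x4, takes a point from camera to world coordinates). Camera axes: x right, y down, z forward; pixel columns grow to the right and rows downward; lengths in m; the calibration is good to about 2 mm. A picture is of the moment at which its call begins.
- job.finish_job(): hands the job in, once; it reports no verdict.
The state is a dict: "t": time; "joint_pos": joint angles; "joint_vel": joint speeds; "joint_efforts": joint torques, N m; "eef_pos": TCP position; "eef_rot": TCP orientation; "wrist_force": force on the tool from outside, world axes, zero at the start; "wrist_torque": the same for the moment, N m; "opening": finger opening in m.
Only numpy, scipy, OpenCV 4.12 (cv2) and the standard library are available. Lean on these libraries where they do the work, as an engineer would, in place of code of your own. Each camera call takes 0.05 s, during which the arm holds its last target.

### The job

Pack the four bead tubs, the ones with a round disc on the lid, into the steel caddy: each dark-lidded tub goes in the middle of the bay whose mat has its colour, set square with its long sides parallel to the divider, and the white-lidded tub of the same colour is stacked on it with all four feet down in the recesses of the lid. Leave the two tubs with a bar on the lid (rod cuttings) and the green glass bell standing where they are.

Things in the scene. Friction and masses are not known exactly. Their poses are not given: they have to be found in the camera images.
- caddy: Steel tray fixed to the bench, 108 mm along x, 188 along y; walls and divider 4 thick, tops 19 above the bench, inner floor 4 above it. The divider runs along x between two bays, each 100 (x) by 88 (y), centred at y = +-46. A wire lug, 17 high, at each y end reaches to y = +-115. Origin: centre of the underside, on the bench.
- blue_mat: Blue rigid mat fixed on the floor of one caddy bay (which one changes), 98 x 86 x 2 mm, nearly filling the bay. Origin: centre of its underside = the bay's centre, 4 mm above the bench; its top is 6 mm above the bench. Axes as the caddy's.
- amber_mat: Amber (orange-yellow) rigid mat fixed on the floor of the other bay, otherwise as the blue mat.
- blue_base: Closed tub 62 mm high, dark near-black lid, grey body, 0.15-0.31 kg; blue band round it and blue round disc 34 mm across on the lid. 72 mm along x, 52 along y (grip here), plumb sides. Domed feet 10 across, 6 high at x +-25.5, y +-15.5; 15 mm square lid recesses, 5 deep, above them. A tub seated in them has its origin 57 mm above this one's. Origin: centre of underside, at the feet's soles.
- amber_base: Closed tub 62 mm high, dark near-black lid, grey body, 0.15-0.31 kg; amber (orange-yellow) band round it and amber (orange-yellow) round disc 34 mm across on the lid. Same outline (72 mm along x, 52 along y), feet, lid recesses and origin as blue_base. A tub seated in its recesses has its origin 57 mm above this one's.
- blue_top: Closed tub 46 mm high, white lid, white body, 0.10-0.20 kg; blue band round it and blue round disc 34 mm across on the lid. Same outline (72 mm along x, 52 along y), feet, lid recesses and origin as blue_base. 
- amber_top: Closed tub 46 mm high, white lid, white body, 0.10-0.20 kg; amber (orange-yellow) band round it and amber (orange-yellow) round disc 34 mm across on the lid. Same outline (72 mm along x, 52 along y), feet, lid recesses and origin as blue_base. 
- blue_rods: Look-alike that stays. Closed tub 62 mm high, dark near-black lid, grey body, 0.15-0.31 kg; blue band round it and blue straight bar 10 x 48 mm along its y on the lid. Same outline (72 mm along x, 52 along y), feet, lid recesses and origin as blue_base. 
- amber_rods: Look-alike that stays. Closed tub 46 mm high, white lid, white body, 0.10-0.20 kg; amber (orange-yellow) band round it and amber (orange-yellow) straight bar 10 x 48 mm along its y on the lid. Same outline (72 mm along x, 52 along y), feet, lid recesses and origin as blue_base. 
- glass_bell: Finished green glass ornament, a bell shape standing upright, 60 mm across its foot, 80 mm high, loose. Origin: centre of its underside. To be left alone.
There are look-alikes about, which are no part of the job. What is shaped like the amber_mat but pink is not meant.

How it is judged:
At the end, for the whole second after the job is handed in: Dark tubs on their mats: within 15 mm of centre, 0.25 rad of the divider. White tubs seated in the lids of their colour: 4.5 mm sideways, 57 +-2.5 mm up, 0.15 rad. All upright (0.06 rad) and at rest. Bar-marked tubs and bell upright (0.1 rad), moved under 20 mm (horizontal distance between blue_base and blue_mat below 0.015 m and z of blue_base in the frame of blue_mat between -0.001 and 0.005 m and angle between the x axis of each of blue_base, amber_base and the x axis of caddy, either way round below 0.25 rad and angle between each of blue_base, blue_top, amber_base, amber_top's own z axis and vertical below 0.06 rad and x of blue_top in the frame of blue_base between -0.0045 and 0.0045 m and y of blue_top in the frame of blue_base between -0.0045 and 0.0045 m and z of blue_top in the frame of blue_base between 0.0545 and 0.0595 m and angle between the x axis of blue_top and the x axis of blue_base, either way round below 0.15 rad and linear speed of each of blue_base, blue_top, amber_base, amber_top below 0.02 m/s and angular speed of each of blue_base, blue_top, amber_base, amber_top below 0.2 rad/s and horizontal distance between amber_base and amber_mat below 0.015 m and z of amber_base in the frame of amber_mat between -0.001 and 0.005 m and x of amber_top in the frame of amber_base between -0.0045 and 0.0045 m and y of amber_top in the frame of amber_base between -0.0045 and 0.0045 m and z of amber_top in the frame of amber_base between 0.0545 and 0.0595 m and angle between the x axis of amber_top and the x axis of amber_base, either way round below 0.15 rad and distance of each of blue_rods, amber_rods, glass_bell from where it was at the start of the episode below 0.02 m and angle between each of blue_rods, amber_rods, glass_bell's own z axis and vertical below 0.1 rad); the robot touches nothing.
It fails at once if a bar-marked tub or the glass bell is shifted by more than 20 mm or tipped (distance of any of blue_rods, amber_rods, glass_bell from where it was at the start of the episode above 0.02 m or angle between any of blue_rods, amber_rods, glass_bell's own z axis and vertical above 0.3 rad).
It also fails if it takes over 128 s, if anything falls off the work surface, if the arm or the gripper's body presses on something with over 40 N, if the wrist force passes 120 N, or if a joint passes its speed limit or range.

## Working session

There is one attempt and no reset: what is moved stays moved. The work goes in short steps, Python scripts to look and compute and a shell command to move; the robot and the scene stay as the last step left them, time stands still between calls to the robot, and variables do not carry over. Pictures are saved under pics/ and viewed, and the job is handed in when it is done.

```bash
ls; mkdir -p pics; python3 - <<'E'
from workcell import observe, eyes, job, r
import cv2
print(observe(), r.grip_depth)
for n in ["scene","top","wrist"]:
    im=eyes.get_image(n); cv2.imwrite(f"pics/a_{n}.png",im["frame"][:,:,::-1]); print(n,im["camera_matrix"].tolist(),im["extrinsics"].round(4).tolist())
E
```

```text
pics
{'t': 0.0, 'joint_pos': array([ 1.10439856e+00,  3.51224830e-01,  1.65241829e+00, -2.57573708e-05,
        1.13909747e+00, -8.46142398e-02]), 'joint_vel': array([-0.00122583,  0.00259068, -0.00123696, -0.0017891 , -0.00018634,
       -0.00106731]), 'joint_efforts': array([-2.05504836e-05, -4.97304726e+01, -2.85260779e+01,  6.99510681e-02,
        2.55744229e-02, -1.66925547e-04]), 'eef_pos': array([0.20475216, 0.51009856, 0.21810988]), 'eef_rot': array([ 1.89729204e-01,  9.81836290e-01, -5.55503562e-04, -1.44885721e-04]), 'wrist_force': array([ 0.1681546 , -0.60170071,  1.00998156]), 'wrist_torque': array([-0.02219806, -0.0175142 ,  0.00085367]), 'opening': 0.09295866256935983} 0.0188
scene [[392.13070198710716, 0.0, 252.32878266311474], [0.0, 392.13070198710716, 190.93774013358396], [0.0, 0.0, 1.0]] [[0.3215, 0.6488, -0.6897, 1.2149], [0.9468, -0.2333, 0.2218, -0.1579], [-0.017, -0.7243, -0.6893, 0.7442], [0.0, 0.0, 0.0, 1.0]]
top [[451.12551685820836, 0.0, 251.4899649289666], [0.0, 451.12551685820836, 185.3066954425446], [0.0, 0.0, 1.0]] [[-0.0166, -0.9824, 0.1859, 0.2703], [-0.9998, 0.0182, 0.0065, 0.0845], [-0.0098, -0.1858, -0.9825, 1.5047], [0.0, 0.0, 0.0, 1.0]]
wrist [[277.3908290227401, 0.0, 258.4246633496899], [0.0, 277.3908290227401, 182.36752260307844], [0.0, 0.0, 1.0]] [[0.3727, 0.8908, 0.2599, 0.133], [0.9279, -0.3575, -0.1053, 0.5387], [-0.0009, 0.2804, -0.9599, 0.3835], [0.0, 0.0, 0.0, 1.0]]
```

View pics/a_top.png

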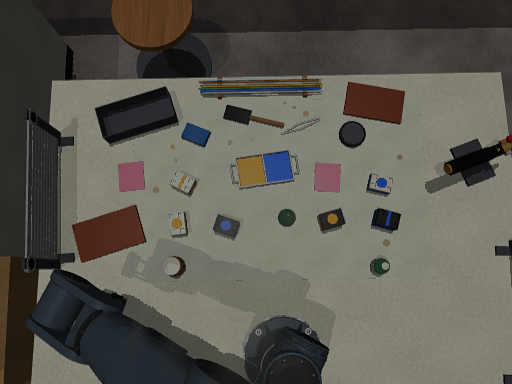

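View pics/a_scene.png

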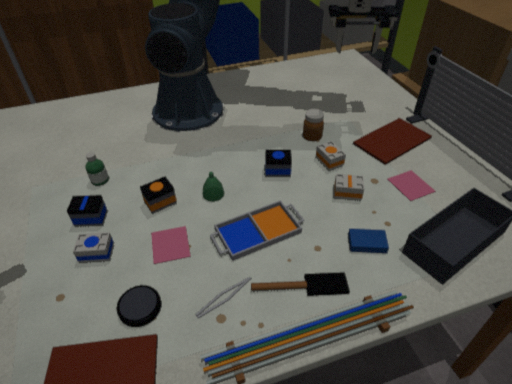

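View pics/a_wrist.png

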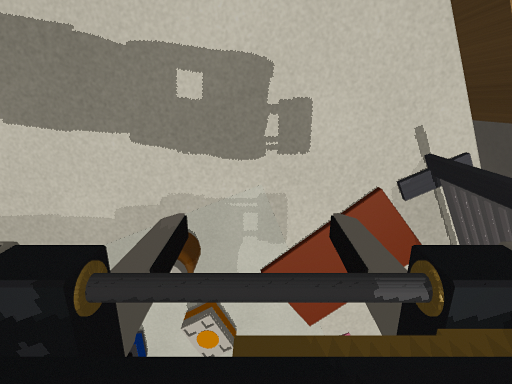

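```bash
cat > h.py <<'E'
from workcell import observe, eyes, job, r
import cv2, numpy as np
def cloud(im):
    d=im["depth"]; K=im["camera_matrix"]; T=im["extrinsics"]
    v,u=np.mgrid[:d.shape[0],:d.shape[1]]
    P=np.stack([(u-K[0,2])/K[0,0]*d,(v-K[1,2])/K[1,1]*d,d],-1)
    return P@T[:3,:3].T+T[:3,3]
def px2w(im,u,v,z):
    K=im["camera_matrix"]; T=im["extrinsics"]
    ray=T[:3,:3]@np.array([(u-K[0,2])/K[0,0],(v-K[1,2])/K[1,1],1]); s=(z-T[2,3])/ray[2]
    return T[:3,3]+s*ray
def w2px(im,p):
    K=im["camera_matrix"]; T=im["extrinsics"]; q=T[:3,:3].T@(np.asarray(p)-T[:3,3]); q=K@q; return q[:2]/q[2]
def crop(im,u,v,w,h,s,name):
    c=im["frame"][v:v+h,u:u+w,::-1]; cv2.imwrite(name,cv2.resize(c,None,fx=s,fy=s,interpolation=cv2.INTER_CUBIC))
E
python3 - <<'E'
from h import *
im=eyes.get_image("top")
crop(im,150,140,260,110,3,"pics/b_top.png")
P=cloud(im)
im2=eyes.get_image("scene");P2=cloud(im2)
C=dict(amber_top=(178,223),amber_rods=(183,182),blue_base=(227,226),bell=(287,217),amber_base=(331,219),blue_rods=(386,219),blue_top=(380,184))
for n,(u,v) in C.items():
    c=P[v,u]; 
    for tag,Q in(("top",P),("scene",P2)):
        near=np.hypot(Q[...,0]-c[0],Q[...,1]-c[1])<.06
        zs=Q[...,2][near&(Q[...,2]>.02)]
        zt=np.median(Q[...,2][near&(np.hypot(Q[...,0]-c[0],Q[...,1]-c[1])<.015)])
        m=near&(Q[...,2]>zt-.008)
        rect=cv2.minAreaRect((Q[m][:,:2]*1000).astype(np.float32))
        print(n,tag,"z",zt.round(4),"c",np.round(rect[0],1),"sz",np.round(rect[1],1),"ang",round(rect[2],1))
print("bench z",np.median(P[...,2][195:205,250:300]),np.median(P2[250:260,100:120,2]))
# caddy
for tag,Q in(("top",P),("scene",P2)):
    c=P[169,265]; m=(abs(Q[...,0]-c[0])<.09)&(abs(Q[...,1]-c[1])<.14)&(Q[...,2]>.008+np.median(P[...,2][195:205,250:300]))
    rect=cv2.minAreaRect((Q[m][:,:2]*1000).astype(np.float32)); print("caddy",tag,rect)
E
```

```text
amber_top top z 0.0458 c [425.8 339.8] sz [72.3 53. ] ang 6.8
amber_top scene z 0.0462 c [425.6 335.7] sz [76.6 56.1] ang 8.1
amber_rods top z 0.0466 c [564.2 325.3] sz [74. 52.] ang 61.8
amber_rods scene z 0.0459 c [564.4 322.7] sz [72.7 57.8] ang 62.5
blue_base top z 0.0622 c [415.1 180.1] sz [72.5 51.9] ang 70.1
blue_base scene z 0.062 c [416.6 178.2] sz [70.2 57.5] ang 69.4
bell top z 0.0543 c [442.6 -20.9] sz [35.8 32.9] ang 88.7
bell scene z 0.0645 c [448.  -23.3] sz [17.9 21.7] ang 3.5
amber_base top z 0.0625 c [ 429.9 -162.4] sz [52.  73.4] ang 14.8
amber_base scene z 0.0621 c [ 430.4 -165.3] sz [58.3 71.9] ang 14.6
blue_rods top z 0.0613 c [ 427.  -341.5] sz [74.5 53.2] ang 72.9
blue_rods scene z 0.0617 c [ 428.4 -343.8] sz [73.7 56.6] ang 74.1
blue_top top z 0.045 c [ 548.3 -332.2] sz [74.9 54. ] ang 75.3
blue_top scene z 0.0458 c [ 548.5 -335.2] sz [74.9 55.8] ang 75.8
bench z -2.0881268637862327e-05 0.008976666260778365
caddy top ((606.5700073242188, 47.03143310546875), (263.30413818359375, 174.7740936279297), 87.70111846923828)
caddy scene ((610.2139282226562, 47.96624755859375), (111.45872497558594, 229.4291229248047), 7.597005844116211)
```

View pics/b_top.png

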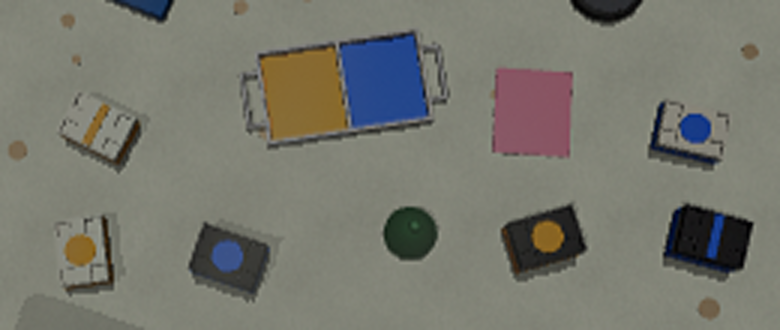

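```bash
cat >> h.py <<'E'
def mats(n="top",f=2):
    im=eyes.get_image(n); P=cloud(im); hsv=cv2.cvtColor(im["frame"],cv2.COLOR_RGB2HSV)
    for nm,lo,hi in(("amber",10,30),("blue",105,130)):
        m=(hsv[...,0]>=lo)&(hsv[...,0]<=hi)&(hsv[...,1]>130)&(hsv[...,2]>60)
        m&=(P[...,2]<.017)&(np.hypot(P[...,0]-.609,P[...,1]-.048)<.13)
        K,_=cv2.findContours(m.astype(np.uint8),cv2.RETR_EXTERNAL,cv2.CHAIN_APPROX_NONE)
        c=max(K,key=cv2.contourArea)[:,0]
        w=np.array([px2w(im,u,v,.006)[:2]*1000 for u,v in c],np.float32)
        q=cv2.minAreaRect(w); print(n,nm,np.round(q[0],1),np.round(q[1],1),round(q[2],1))
def go(x,y,z,yawdeg=None):
    s=observe(); from scipy.spatial.transform import Rotation as R
    Q=R.from_quat(s["eef_rot"]); d=Q.inv().apply(np.array([x,y,z])/1000-s["eef_pos"]); X=Q.as_matrix()[:,0]; yaw=np.degrees(np.arctan2(X[1],X[0]))
    print("pos",s["eef_pos"].round(4),"yaw",yaw.round(2),"t",round(s["t"],2),"tool shift mm",(d*1000).round(1), "tilt z",Q.as_matrix()[:,2].round(4),"open",round(s["opening"],4),"F",s["wrist_force"].round(1))
    if yawdeg is not None:
        t=-(yawdeg-yaw+180)%360-180 if False else -(((yawdeg-yaw)+180)%360-180); print("twist rad",np.radians(t).round(4))
E
python3 - <<'E'
from h import *
mats("top");mats("scene")
go(415.5,179.5,150,70)
E
```

```text
top amber [606.   96.4] [95.  85.7] 7.7
top blue [618.    4.7] [96.2 85.6] 7.3
scene amber [599.6  95.6] [89.6 82.3] 7.6
scene blue [611.9   3. ] [90.3 84.1] 7.6
pos [0.2049 0.5103 0.2185] yaw 158.12 t 0.35 tool shift mm [-318.7 -228.5   68.6] tilt z [-1.e-04 -2.e-04 -1.e+00] open 0.0927 F [-0.   0.5  0.6]
twist rad 1.5381
```

```bash
python3 -m jog '[[[-0.04,-0.0285,0],0,0],[[-0.04,-0.0285,0],0,0],[[-0.04,-0.0285,0],0,0],[[-0.04,-0.0285,0],0,0],[[-0.04,-0.0285,0],0,0],[[-0.04,-0.0285,0],0,0],[[-0.04,-0.0285,0],0,0],[[-0.038,-0.0285,0],0,0]]'
python3 -m jog '[[[0,0,0],0.14,0],[[0,0,0],0.14,0],[[0,0,0],0.14,0],[[0,0,0],0.14,0],[[0,0,0],0.14,0],[[0,0,0],0.14,0],[[0,0,0],0.14,0],[[0,0,0],0.14,0]]'
python3 -m jog '[[[0,0,0],0.14,0],[[0,0,0],0.14,0],[[0,0,0],0.138,0],[[0,0,0],0,0],[[0,0,0],0,0]]'
python3 - <<'E'
from h import *
go(415.5,179.5,150,70)
im=eyes.get_image("wrist"); cv2.imwrite("pics/c_w.png",im["frame"][:,:,::-1])
E
```

```text
t: 1.15
eef_pos: [0.4159, 0.1785, 0.2189]
eef_rot: [0.19, 0.982, 0.0, 0.0]
wrist_force: [0.9, 0.9, 0.4]
opening: 0.093
t: 1.95
eef_pos: [0.415, 0.1803, 0.2186]
eef_rot: [0.684, 0.729, -0.0, -0.0]
wrist_force: [-0.4, 0.3, 0.1]
opening: 0.0932
t: 2.45
eef_pos: [0.415, 0.1803, 0.2186]
eef_rot: [0.818, 0.575, -0.0, -0.0]
wrist_force: [0.6, 0.0, -0.6]
opening: 0.0931
pos [0.415  0.1803 0.2186] yaw 70.24 t 2.45 tool shift mm [-0.6  0.7 68.6] tilt z [-1.e-04 -0.e+00 -1.e+00] open 0.0931 F [ 0.6  0.  -0.6]
twist rad 0.0041
```

View pics/c_w.png

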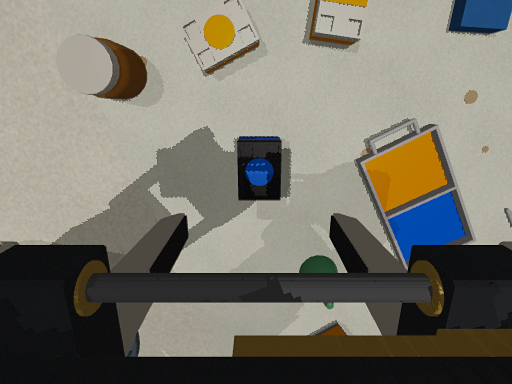

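```bash
cat >> h.py <<'E'
def lid(im,c,zt,rad=.055,tol=.006):
    Q=cloud(im); m=(np.hypot(Q[...,0]-c[0]/1000,Q[...,1]-c[1]/1000)<rad)&(abs(Q[...,2]-zt)<tol)
    q=cv2.minAreaRect((Q[m][:,:2]*1000).astype(np.float32)); print("lid z",np.median(Q[m][:,2]).round(4),np.round(q[0],1),np.round(q[1],1),round(q[2],1))
E
python3 - <<'E'
from h import *
im=eyes.get_image("wrist")
print(px2w(im,259,172,.062)); lid(im,(415,180),.062)
for c in (236.5,282): print(px2w(im,c,170,.062))
for r_ in (138,199): print(px2w(im,259,r_,.062))
E
```

```text
[0.41525494 0.17654691 0.062     ]
lid z 0.0612 [415.3 176.6] [72.8 52.1] 70.4
[0.39080986 0.18795561 0.062     ]
[0.44192461 0.16956824 0.062     ]
[0.42893775 0.21465023 0.062     ]
[0.40367835 0.14430891 0.062     ]
```

```bash
python3 -m jog '[[[-0.002,0.001,0.04],0,0],[[0,0,0.04],0,0],[[0,0,0.04],0,0],[[0,0,0.03],0,0],[[0,0,0.02],0,0],[[0,0,0.018],0,0],[[0,0,0],0,0]]'
python3 -m jog '[[[0,0,0],0,1],[[0,0,0],0,1],[[0,0,0],0,1],[[0,0,0],0,1],[[0,0,0],0,1],[[0,0,0],0,1],[[0,0,0],0,1],[[0,0,0],0,1]]' 30
python3 -m jog '[[[0,0,-0.01],0,1],[[0,0,-0.02],0,1],[[0,0,-0.04],0,1],[[0,0,-0.04],0,1],[[0,0,-0.03],0,1],[[0,0,0],0,1],[[0,0,0],0,1]]'
python3 - <<'E'
from h import *
go(616.5,4,170,7.6)
im=eyes.get_image("wrist"); cv2.imwrite("pics/d_w.png",im["frame"][:,:,::-1])
E
```

```text
t: 3.25
eef_pos: [0.4142, 0.1777, 0.029]
eef_rot: [0.819, 0.574, -0.002, -0.001]
wrist_force: [-0.2, -0.8, -0.1]
opening: 0.0926
t: 4.05
eef_pos: [0.4155, 0.1781, 0.0308]
eef_rot: [0.819, 0.574, 0.0, 0.0]
wrist_force: [-0.2, -1.0, 3.9]
opening: 0.0521
t: 4.75
eef_pos: [0.4149, 0.178, 0.1704]
eef_rot: [0.819, 0.574, 0.0, -0.0]
wrist_force: [0.5, -0.1, -3.6]
opening: 0.0517
pos [0.4149 0.178  0.1704] yaw 70.01 t 4.75 tool shift mm [-94.6 249.    0.4] tilt z [ 0.e+00  1.e-04 -1.e+00] open 0.0517 F [ 0.5 -0.1 -3.6]
twist rad 1.0892
```

View pics/d_w.png

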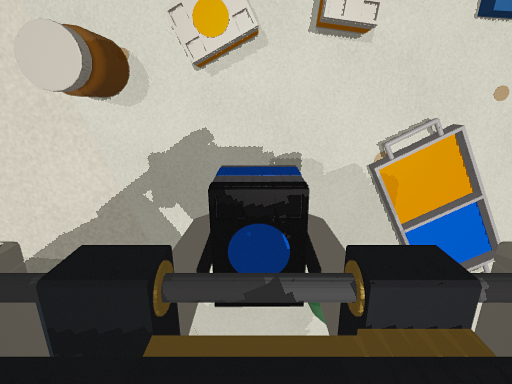

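```bash
python3 - <<'E'
from h import *
im=eyes.get_image("wrist"); go(0,0,0)
lid(im,(415,178),.202,.06); print(px2w(im,259,250,.202))
E
python3 -m jog '[[[-0.0158,0.0415,0],0,1],[[-0.0158,0.0415,0],0,1],[[-0.0158,0.0415,0],0,1],[[-0.0158,0.0415,0],0,1],[[-0.0158,0.0415,0],0,1],[[-0.0156,0.0415,0],0,1]]'
python3 -m jog '[[[0,0,0],0.14,1],[[0,0,0],0.14,1],[[0,0,0],0.14,1],[[0,0,0],0.14,1],[[0,0,0],0.14,1],[[0,0,0],0.14,1],[[0,0,0],0.14,1],[[0,0,0],0.109,1]]'
python3 -m jog '[[[0,0,0],0,1],[[0,0,0],0,1]]'
python3 - <<'E'
from h import *
go(616.5,4,40,7.6)
im=eyes.get_image("wrist"); cv2.imwrite("pics/e_w.png",im["frame"][:,:,::-1])
E
```

```text
pos [0.4143 0.1778 0.1692] yaw 70.0 t 4.85 tool shift mm [-308.5 -328.2  170.5] tilt z [-2.6e-03 -8.0e-04 -1.0e+00] open 0.0518 F [ 0.4  1.  -3.3]
lid z 0.2 [414.7 176.2] [73.6 82.7] 69.9
[0.41591352 0.17839664 0.202     ]
t: 5.45
eef_pos: [0.6173, 0.0027, 0.1684]
eef_rot: [0.819, 0.574, -0.001, -0.001]
wrist_force: [0.5, 1.2, -2.2]
opening: 0.052
t: 6.25
eef_pos: [0.616, 0.0041, 0.1683]
eef_rot: [0.998, 0.064, -0.002, -0.0]
wrist_force: [0.4, 0.8, -2.4]
opening: 0.0515
t: 6.45
eef_pos: [0.6164, 0.0041, 0.1693]
eef_rot: [0.998, 0.068, -0.001, -0.0]
wrist_force: [-0.3, 0.1, -3.0]
opening: 0.0514
pos [0.6164 0.0041 0.1693] yaw 7.79 t 6.45 tool shift mm [  0.3   0.2 129.3] tilt z [-2.2e-03  2.0e-04 -1.0e+00] open 0.0514 F [-0.3  0.1 -3. ]
twist rad 0.0034
```

View pics/e_w.png

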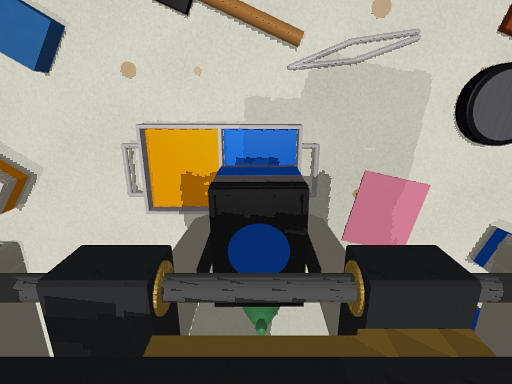

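```bash
python3 - <<'E'
from h import *
im=eyes.get_image("wrist"); crop(im,110,110,220,110,3.5,"pics/f.png")
P=cloud(im)
for a in (((142,127),(298,127)),):
    for u,v in a: print(px2w(im,u,v,.019))
E
```

```text
[0.64924358 0.13962844 0.019     ]
[ 0.67291014 -0.03365267  0.019     ]
```

View pics/f.png

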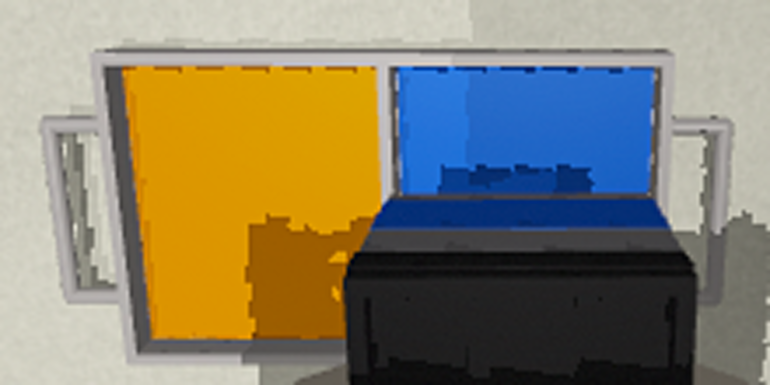

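```bash
python3 - <<'E'
from h import *
im=eyes.get_image("wrist")
f=lambda a,b: px2w(im,110+a/3.5,110+b/3.5,.019)[:2]*1000
FL,FR,NL=f(93,52),f(673,52),f(133,360)
print(FL,FR,NL,np.linalg.norm(FL-FR),np.linalg.norm(FL-NL))
ey=(FL-FR)/np.linalg.norm(FL-FR); ex=np.array([ey[1],-ey[0]])
c=(FL+FR)/2-54*ex; print("yaw",np.degrees(np.arctan2(ex[1],ex[0])),"c",c,"amber",c+46*ey,"blue",c-46*ey, "via NL",NL+54*ex-94*ey)
E
```

```text
[651.02071016 145.78600968] [676.03226555 -38.08388768] [545.97143732 130.60155033] 185.56324274581667 106.14102660430115
yaw 7.746316588019066 c [610.01926137  46.5725506 ] amber [603.81904881  92.15278057] blue [616.21947393   0.99232063] via NL [612.14866339  44.73785165]
```

```bash
python3 -m jog '[[[0,0.001,0.03],0,1],[[0,0,0.04],0,1],[[0,0,0.03],0,1],[[0,0,0.02],0,1],[[0,0,0.006],0,1],[[0,0,0],0,1],[[0,0,0],0,1]]'
python3 -m jog '[[[0,0,0.002],0,1],[[0,0,0.002],0,1],[[0,0,0.002],0,1],[[0,0,0],0,1],[[0,0,0],0,1]]'
python3 - <<'E'
from h import *
go(616.5,3,37,7.6)
im=eyes.get_image("scene"); crop(im,180,130,170,140,4,"pics/g.png")
E
```

```text
t: 7.3
eef_pos: [0.6178, 0.003, 0.0458]
eef_rot: [0.998, 0.067, 0.001, 0.0]
wrist_force: [-0.5, 0.7, -2.5]
opening: 0.0514
t: 7.8
eef_pos: [0.6171, 0.0031, 0.0387]
eef_rot: [0.998, 0.066, -0.0, 0.0]
wrist_force: [-0.5, 0.2, -3.3]
opening: 0.0517
pos [0.6171 0.0031 0.0387] yaw 7.61 t 7.8 tool shift mm [-0.6 -0.   1.7] tilt z [-0. -0. -1.] open 0.0517 F [-0.5  0.2 -3.3]
twist rad 0.0002
```

View pics/g.png

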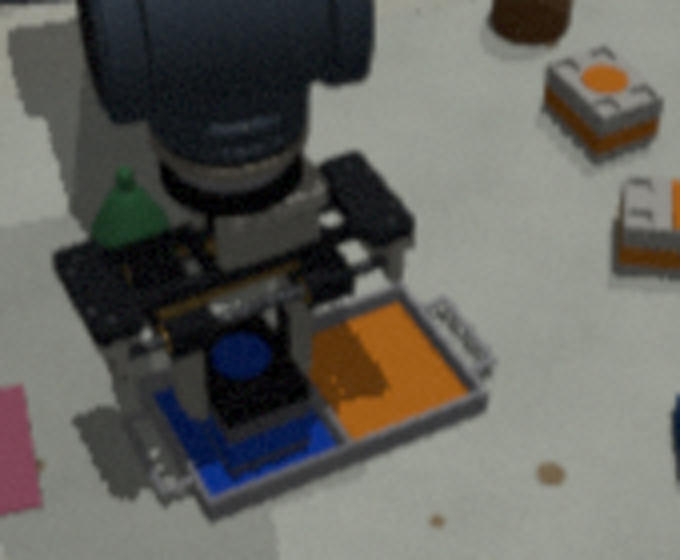

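```bash
python3 -m jog '[[[0,0,0.001],0,1],[[0,0,0.001],0,1],[[0,0,0],0,1],[[0,0,0],0,1]]'
python3 -m jog '[[[0,0,0],0,0.2],[[0,0,0],0,0.2],[[0,0,0],0,0.2],[[0,0,0],0,0.2]]'
python3 -m jog '[[[0,0,-0.02],0,0.1],[[0,0,-0.04],0,0],[[0,0,-0.04],0,0],[[0,0,-0.04],0,0],[[0,0,-0.04],0,0],[[0,0,0],0,0],[[0,0,0],0,0]]'
python3 - <<'E'
from h import *
go(430,-163.5,220,104.7)
im=eyes.get_image("wrist"); lid(im,(616,3),.068); cv2.imwrite("pics/h.png",im["frame"][:,:,::-1])
E
```

```text
t: 8.25
eef_pos: [0.6172, 0.003, 0.0369]
eef_rot: [0.998, 0.066, 0.0, 0.0]
wrist_force: [-1.0, 0.2, 2.0]
opening: 0.0521
t: 8.65
eef_pos: [0.6171, 0.0031, 0.0366]
eef_rot: [0.998, 0.066, 0.0, 0.0]
wrist_force: [0.5, 0.2, -0.4]
opening: 0.0738
t: 9.35
eef_pos: [0.6172, 0.0031, 0.217]
eef_rot: [0.998, 0.066, 0.001, 0.0]
wrist_force: [0.4, -0.4, -0.5]
opening: 0.0927
pos [0.6172 0.0031 0.217 ] yaw 7.61 t 9.35 tool shift mm [-207.6  140.3   -3.2] tilt z [ 1.2e-03 -1.0e-04 -1.0e+00] open 0.0927 F [ 0.4 -0.4 -0.5]
twist rad -1.6945
lid z 0.0671 [617.1   2.4] [71.5 52. ] 7.9
```

View pics/h.png

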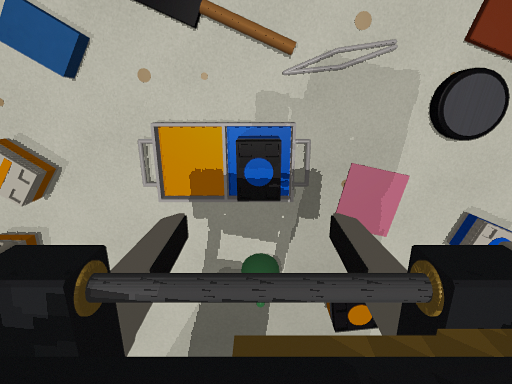

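```bash
python3 -m jog '[[[-0.0346,0.0234,0],0,0],[[-0.0346,0.0234,0],0,0],[[-0.0346,0.0234,0],0,0],[[-0.0346,0.0234,0],0,0],[[-0.0346,0.0234,0],0,0],[[-0.0346,0.0234,0],0,0]]'
python3 -m jog '[[[0,0,0],-0.1412,0],[[0,0,0],-0.1412,0],[[0,0,0],-0.1412,0],[[0,0,0],-0.1412,0],[[0,0,0],-0.1412,0],[[0,0,0],-0.1412,0],[[0,0,0],-0.1412,0],[[0,0,0],-0.1412,0]]'
python3 -m jog '[[[0,0,0],-0.1412,0],[[0,0,0],-0.1412,0],[[0,0,0],-0.1412,0],[[0,0,0],-0.1412,0],[[0,0,0],0,0],[[0,0,0],0,0]]'
python3 - <<'E'
from h import *
im=eyes.get_image("wrist"); lid(im,(430,-163),.062); cv2.imwrite("pics/i.png",im["frame"][:,:,::-1])
go(430,-164,30.5,104.7)
E
```

```text
t: 10.0
eef_pos: [0.4278, -0.164, 0.2151]
eef_rot: [0.998, 0.067, -0.001, -0.001]
wrist_force: [0.1, -0.2, 0.6]
opening: 0.0928
t: 10.8
eef_pos: [0.4292, -0.1632, 0.215]
eef_rot: [0.806, 0.592, -0.001, -0.001]
wrist_force: [-0.2, 0.1, -0.4]
opening: 0.0931
t: 11.4
eef_pos: [0.4295, -0.1634, 0.2157]
eef_rot: [0.613, 0.79, -0.0, -0.001]
wrist_force: [0.1, 0.1, -0.1]
opening: 0.0933
lid z 0.0612 [ 430.  -165.9] [52.1 72.8] 15.4
pos [ 0.4296 -0.1634  0.2159] yaw 104.47 t 11.45 tool shift mm [ -0.8   0.4 185.4] tilt z [-1.2e-03  6.0e-04 -1.0e+00] open 0.0931 F [ 1.  -0.8 -0.4]
twist rad -0.0041
```

View pics/i.png

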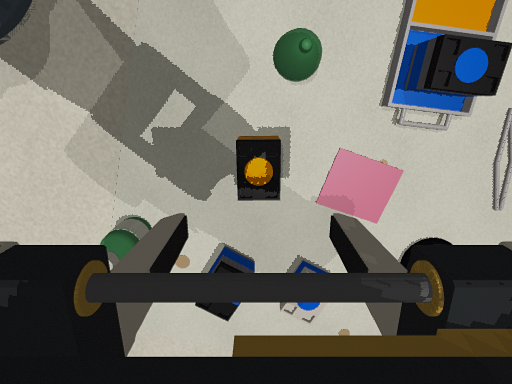

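```bash
python3 -m jog '[[[-0.002,0,0.04],-0.01,0],[[0,0,0.04],0,0],[[0,0,0.04],0,0],[[0,0,0.03],0,0],[[0,0,0.02],0,0],[[0,0,0.0155],0,0],[[0,0,0],0,0]]'
python3 -m jog '[[[0,0,0],0,1],[[0,0,0],0,1],[[0,0,0],0,1],[[0,0,0],0,1],[[0,0,0],0,1],[[0,0,0],0,1],[[0,0,0],0,1]]' 30
python3 -m jog '[[[0,0,-0.01],0,1],[[0,0,-0.02],0,1],[[0,0,-0.04],0,1],[[0,0,-0.04],0,1],[[0,0,-0.04],0,1],[[0,0,-0.02],0,1],[[0,0,0],0,1],[[0,0,0],0,1]]'
python3 - <<'E'
from h import *
go(604.5,95,205,187.6)
E
```

```text
t: 12.15
eef_pos: [0.4292, -0.1649, 0.0294]
eef_rot: [0.608, 0.794, -0.0, -0.002]
wrist_force: [-0.4, -0.4, 1.0]
opening: 0.0929
t: 12.85
eef_pos: [0.4305, -0.1655, 0.0313]
eef_rot: [0.607, 0.795, 0.0, 0.0]
wrist_force: [-0.5, 0.8, 4.0]
opening: 0.052
t: 13.65
eef_pos: [0.4299, -0.1653, 0.2006]
eef_rot: [0.607, 0.795, -0.0, -0.0]
wrist_force: [0.3, -0.7, -2.4]
opening: 0.0518
pos [ 0.4299 -0.1653  0.2006] yaw 105.26 t 13.65 tool shift mm [205.2 236.9  -4.4] tilt z [-5.e-04  3.e-04 -1.e+00] open 0.0518 F [ 0.3 -0.7 -2.4]
twist rad -1.4372
```

```bash
python3 -m jog '[[[0.0293,0.0338,0],0,1],[[0.0293,0.0338,0],0,1],[[0.0293,0.0338,0],0,1],[[0.0293,0.0338,0],0,1],[[0.0293,0.0338,0],0,1],[[0.0293,0.0338,0],0,1],[[0.0293,0.0338,0],0,1]]'
python3 -m jog '[[[0,0,0],-0.1307,1],[[0,0,0],-0.1307,1],[[0,0,0],-0.1307,1],[[0,0,0],-0.1307,1],[[0,0,0],-0.1307,1],[[0,0,0],-0.1307,1],[[0,0,0],-0.1307,1],[[0,0,0],-0.1307,1]]'
python3 -m jog '[[[0,0,0],-0.1307,1],[[0,0,0],-0.1307,1],[[0,0,0],-0.1307,1],[[0,0,0],0,1],[[0,0,0],0,1],[[0,0,0],0,1]]'
python3 - <<'E'
from h import *
go(604.5,95,37,187.6)
im=eyes.get_image("wrist");  cv2.imwrite("pics/j.png",im["frame"][:,:,::-1])
E
```

```text
t: 14.35
eef_pos: [0.6045, 0.0963, 0.1986]
eef_rot: [0.607, 0.795, -0.001, -0.001]
wrist_force: [0.7, -0.0, -1.3]
opening: 0.0518
t: 15.15
eef_pos: [0.6037, 0.0945, 0.1985]
eef_rot: [0.126, 0.992, -0.0, -0.002]
wrist_force: [-0.5, 0.4, -1.8]
opening: 0.0513
t: 15.75
eef_pos: [0.6044, 0.0946, 0.2003]
eef_rot: [-0.065, 0.998, -0.0, -0.001]
wrist_force: [1.1, 0.8, -2.1]
opening: 0.0519
pos [0.6044 0.0946 0.2003] yaw -172.53 t 15.75 tool shift mm [ -0.4   0.3 163.3] tilt z [-1.4e-03 -1.0e-04 -1.0e+00] open 0.0519 F [ 1.1  0.8 -2.1]
twist rad -0.0023
```

View pics/j.png

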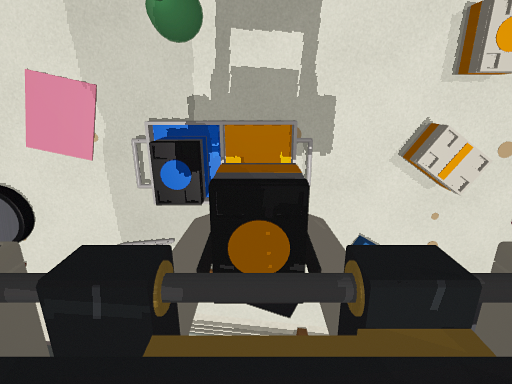

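```bash
python3 -m jog '[[[0,0,0.04],0,1],[[0,0,0.04],0,1],[[0,0,0.04],0,1],[[0,0,0.025],0,1],[[0,0,0.01],0,1],[[0,0,0],0,1],[[0,0,0],0,1]]'
python3 -m jog '[[[0,0,0.002],0,1],[[0,0,0.002],0,1],[[0,0,0.002],0,1],[[0,0,0.001],0,1],[[0,0,0.0005],0,1],[[0,0,0],0,1],[[0,0,0],0,1]]'
```

```text
t: 16.5
eef_pos: [0.6055, 0.0947, 0.0474]
eef_rot: [-0.066, 0.998, -0.0, 0.001]
wrist_force: [0.8, -0.4, -1.6]
opening: 0.0519
t: 17.2
eef_pos: [0.6047, 0.0946, 0.0387]
eef_rot: [-0.067, 0.998, -0.0, 0.0]
wrist_force: [0.2, -0.2, -1.7]
opening: 0.0518
```

```bash
python3 -m jog '[[[0,0,0.001],0,1],[[0,0,0.001],0,1],[[0,0,0],0,1],[[0,0,0],0,1]]'
python3 -m jog '[[[0,0,0],0,0.2],[[0,0,0],0,0.2],[[0,0,0],0,0.2],[[0,0,0],0,0.2]]'
python3 -m jog '[[[0,0,-0.02],0,0.2],[[0,0,-0.04],0,0.2],[[0,0,-0.04],0,0],[[0,0,-0.04],0,0],[[0,0,-0.04],0,0],[[0,0,0],0,0],[[0,0,0],0,0]]'
python3 - <<'E'
from h import *
im=eyes.get_image("wrist"); lid(im,(604,95),.068);lid(im,(617,2.7),.068); cv2.imwrite("pics/k.png",im["frame"][:,:,::-1])
t=eyes.get_image("top"); lid(t,(604,95),.068);lid(t,(617,2.7),.068)
go(425.7,338,217,187.5)
E
```

```text
t: 17.6
eef_pos: [0.6049, 0.0947, 0.0373]
eef_rot: [-0.067, 0.998, -0.0, 0.0]
wrist_force: [-2.5, 0.1, 5.7]
opening: 0.0518
t: 18.0
eef_pos: [0.6047, 0.0946, 0.0366]
eef_rot: [-0.067, 0.998, -0.0, -0.0]
wrist_force: [-0.4, -0.5, 0.3]
opening: 0.0735
t: 18.7
eef_pos: [0.6048, 0.0947, 0.217]
eef_rot: [-0.067, 0.998, 0.0, 0.001]
wrist_force: [0.2, -0.7, -0.9]
opening: 0.0931
lid z 0.0671 [604.7  93.8] [72.4 52. ] 7.6
lid z 0.0671 [616.9   2.7] [72.3 52.9] 8.0
lid z nan [0. 0.] [0. 0.] 0.0
lid z 0.0667 [615.4 -13.4] [66.6 17.1] 2.2
pos [0.604  0.0946 0.2151] yaw -172.37 t 18.8 tool shift mm [144.4 265.   -1.5] tilt z [-2.4e-03 -2.0e-04 -1.0e+00] open 0.0929 F [ 1.2  0.4 -0.3]
twist rad 0.0023
  return _methods._mean(a, axis=axis, dtype=dtype,
  ret = ret.dtype.type(ret / rcount)
```

View pics/k.png

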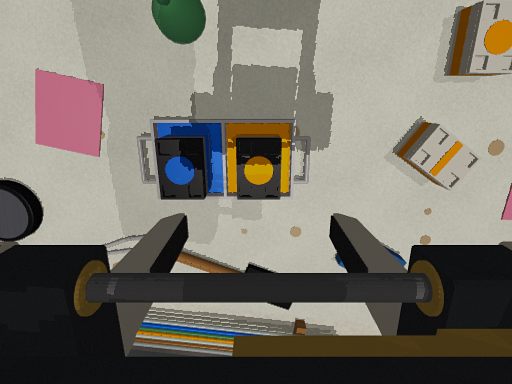

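```bash
python3 -m jog '[[[0.0206,0.0379,0],0,0],[[0.0206,0.0379,0],0,0],[[0.0206,0.0379,0],0,0],[[0.0206,0.0379,0],0,0],[[0.0206,0.0379,0],0,0],[[0.0206,0.0379,0],0,0],[[0.0206,0.0379,0],0,0]]'
python3 -m jog '[[[0,0,0],0,0],[[0,0,0],0,0],[[0,0,0],0,0]]'
python3 - <<'E'
from h import *
im=eyes.get_image("wrist"); lid(im,(426,338),.046); cv2.imwrite("pics/l.png",im["frame"][:,:,::-1])
go(425.7,337,20,187.5)
E
```

```text
t: 19.5
eef_pos: [0.4247, 0.3393, 0.2151]
eef_rot: [-0.067, 0.998, -0.001, -0.001]
wrist_force: [0.1, 0.2, -0.4]
opening: 0.0929
t: 19.8
eef_pos: [0.4268, 0.3376, 0.2159]
eef_rot: [-0.066, 0.998, -0.0, -0.001]
wrist_force: [-1.0, -0.6, 0.1]
opening: 0.0929
lid z 0.0452 [425.8 337.1] [72.4 51.9] 7.2
pos [0.427  0.3375 0.216 ] yaw -172.43 t 19.85 tool shift mm [  1.2  -0.2 196. ] tilt z [-7.e-04 -7.e-04 -1.e+00] open 0.0931 F [-0.5 -0.4 -0.4]
twist rad 0.0011
```

View pics/l.png

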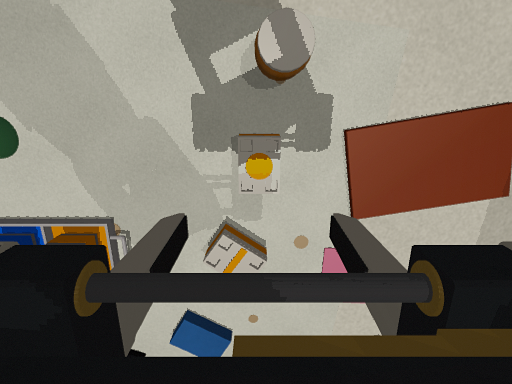

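```bash
python3 -m jog '[[[0.001,0,0.04],0,0],[[0,0,0.04],0,0],[[0,0,0.04],0,0],[[0,0,0.04],0,0],[[0,0,0.025],0,0],[[0,0,0.011],0,0],[[0,0,0],0,0],[[0,0,0],0,0]]'
python3 -m jog '[[[0,0,0],0,1],[[0,0,0],0,1],[[0,0,0],0,1],[[0,0,0],0,1],[[0,0,0],0,1],[[0,0,0],0,1],[[0,0,0],0,1]]' 25
python3 -m jog '[[[0,0,-0.01],0,1],[[0,0,-0.02],0,1],[[0,0,-0.04],0,1],[[0,0,-0.04],0,1],[[0,0,-0.04],0,1],[[0,0,-0.03],0,1],[[0,0,0],0,1],[[0,0,0],0,1]]'
python3 - <<'E'
from h import *
go(604.8,94.2,205,187.6)
E
```

```text
t: 20.65
eef_pos: [0.4264, 0.3383, 0.0217]
eef_rot: [-0.066, 0.998, 0.0, 0.001]
wrist_force: [0.5, 1.0, 0.2]
opening: 0.0929
t: 21.35
eef_pos: [0.4255, 0.3383, 0.0207]
eef_rot: [-0.067, 0.998, 0.0, -0.0]
wrist_force: [-0.3, 0.2, 1.9]
opening: 0.0519
t: 22.15
eef_pos: [0.4252, 0.3382, 0.2007]
eef_rot: [-0.067, 0.998, 0.0, 0.0]
wrist_force: [-0.0, 0.6, -2.1]
opening: 0.052
pos [0.4252 0.3382 0.2007] yaw -172.36 t 22.15 tool shift mm [-145.5 -265.7   -4.3] tilt z [ 3.e-04  2.e-04 -1.e+00] open 0.052 F [-0.   0.6 -2.1]
twist rad 0.0007
```

```bash
python3 -m jog '[[[-0.0207,-0.0379,0],0,1],[[-0.0207,-0.0379,0],0,1],[[-0.0207,-0.0379,0],0,1],[[-0.0207,-0.0379,0],0,1],[[-0.0207,-0.0379,0],0,1],[[-0.0207,-0.0379,0],0,1],[[-0.0207,-0.0379,0],0,1]]'
python3 -m jog '[[[0,0,0.04],0,1],[[0,0,0.03],0,1],[[0,0,0.02],0,1],[[0,0,0],0,1],[[0,0,0],0,1],[[0,0,0],0,1]]'
python3 - <<'E'
from h import *
go(604.3,94.5,83.5,187.6)
im=eyes.get_image("scene"); crop(im,200,120,160,130,5,"pics/m.png")
im=eyes.get_image("wrist");  cv2.imwrite("pics/m2.png",im["frame"][:,:,::-1])
E
```

```text
t: 22.85
eef_pos: [0.6043, 0.0929, 0.1986]
eef_rot: [-0.067, 0.998, 0.0, -0.002]
wrist_force: [0.4, 0.8, -2.1]
opening: 0.052
t: 23.45
eef_pos: [0.6048, 0.0947, 0.1115]
eef_rot: [-0.067, 0.998, 0.0, 0.001]
wrist_force: [0.6, -0.3, -1.6]
opening: 0.0518
pos [0.6048 0.0947 0.1115] yaw -172.35 t 23.45 tool shift mm [ 0.5 -0.2 28. ] tilt z [ 1.2e-03  1.0e-04 -1.0e+00] open 0.0518 F [ 0.6 -0.3 -1.6]
twist rad 0.0008
```

View pics/m.png

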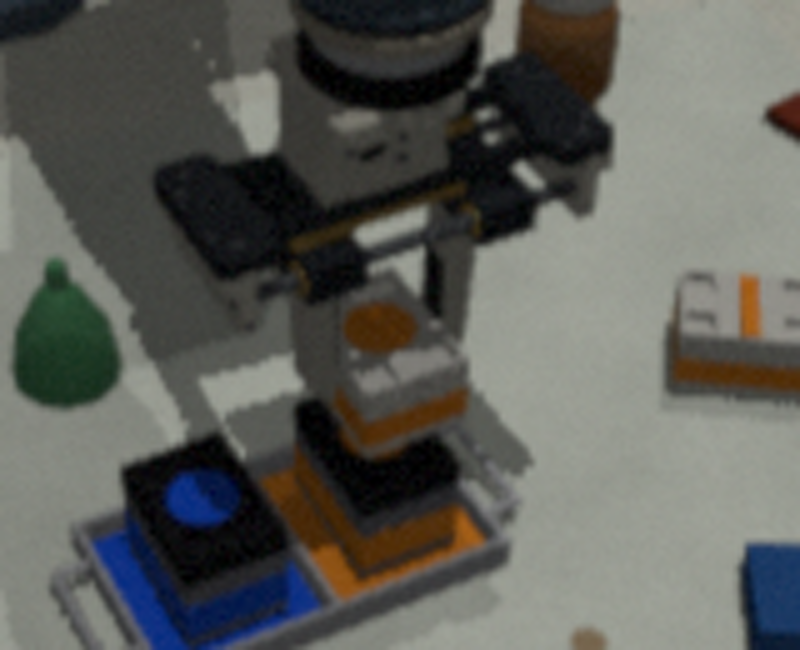

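View pics/m2.png

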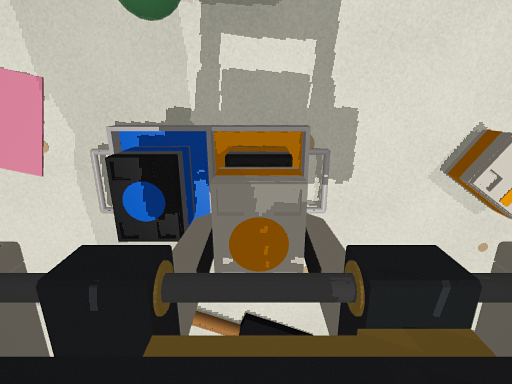

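```bash
python3 -m jog '[[[0.0003,0,0.01],0,1],[[0,0,0.008],0,1],[[0,0,0.003],0,1],[[0,0,0],0,1],[[0,0,0],0,1]]'
python3 -m jog '[[[0,0,0.0015],0,1],[[0,0,0.0015],0,1],[[0,0,0.0015],0,1],[[0,0,0],0,1],[[0,0,0],0,1]]'
python3 -m jog '[[[0,0,0.001],0,1],[[0,0,0.001],0,1],[[0,0,0],0,1],[[0,0,0],0,1]]'
```

```text
t: 24.05
eef_pos: [0.6041, 0.0946, 0.0896]
eef_rot: [-0.067, 0.998, -0.0, -0.0]
wrist_force: [0.3, -0.6, -2.9]
opening: 0.0517
t: 24.55
eef_pos: [0.6041, 0.0946, 0.0851]
eef_rot: [-0.067, 0.998, 0.0, -0.0]
wrist_force: [-0.4, 0.3, -1.8]
opening: 0.0518
t: 24.95
eef_pos: [0.6042, 0.0946, 0.0834]
eef_rot: [-0.067, 0.998, -0.0, 0.0]
wrist_force: [-0.8, 0.2, 2.7]
opening: 0.0518
```

```bash
python3 -m jog '[[[0,0,0],0,0.25],[[0,0,0],0,0.2],[[0,0,0],0,0.2],[[0,0,0],0,0.2]]'
python3 -m jog '[[[0,0,-0.02],0,0.1],[[0,0,-0.04],0,0],[[0,0,-0.04],0,0],[[0,0,-0.03],0,0],[[0,0,0],0,0],[[0,0,0],0,0]]'
python3 - <<'E'
from h import *
im=eyes.get_image("wrist"); lid(im,(604,94),.109); cv2.imwrite("pics/n.png",im["frame"][:,:,::-1])
im=eyes.get_image("scene"); crop(im,200,120,160,130,5,"pics/n2.png")
go(548.4,-334.5,217,75.5)
E
```

```text
t: 25.35
eef_pos: [0.604, 0.0946, 0.0831]
eef_rot: [-0.067, 0.998, -0.0, -0.0]
wrist_force: [0.3, 0.4, -0.1]
opening: 0.0737
t: 25.95
eef_pos: [0.604, 0.0946, 0.2132]
eef_rot: [-0.067, 0.998, -0.0, 0.0]
wrist_force: [1.0, -0.5, -0.7]
opening: 0.0926
lid z 0.108 [604.5  93.8] [72.8 52. ] 7.5
pos [0.6034 0.0945 0.2117] yaw -172.36 t 26.05 tool shift mm [ 111.6 -417.9   -5.1] tilt z [-2.1e-03 -2.0e-04 -1.0e+00] open 0.0931 F [ 0.3 -0.3 -0.1]
twist rad 1.9572
```

View pics/n.png

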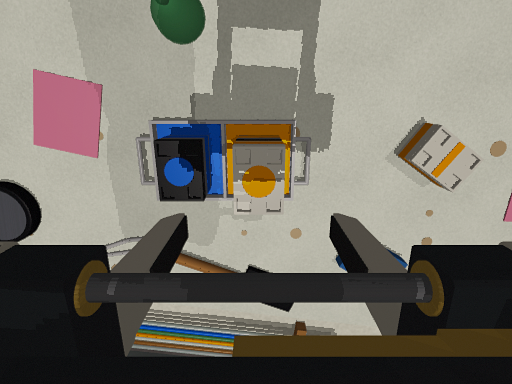

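View pics/n2.png

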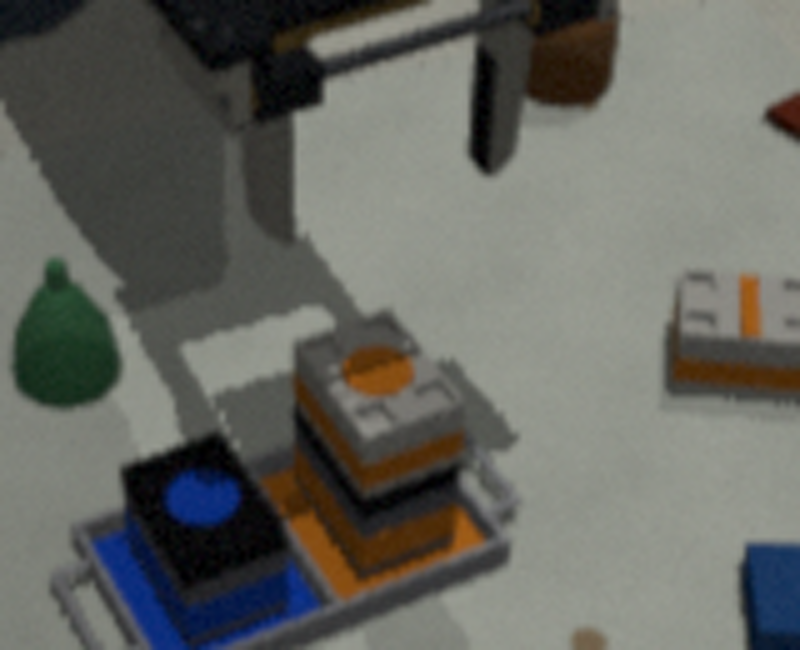

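```bash
python3 -m jog '[[[0.0124,-0.0464,0],0,0],[[0.0124,-0.0464,0],0,0],[[0.0124,-0.0464,0],0,0],[[0.0124,-0.0464,0],0,0],[[0.0124,-0.0464,0],0,0],[[0.0124,-0.0464,0],0,0],[[0.0124,-0.0464,0],0,0],[[0.0124,-0.0464,0],0,0]]'
python3 -m jog '[[[0.0124,-0.0464,0],0,0],[[0,0,0],0.1398,0],[[0,0,0],0.1398,0],[[0,0,0],0.1398,0],[[0,0,0],0.1398,0],[[0,0,0],0.1398,0],[[0,0,0],0.1398,0],[[0,0,0],0.1398,0]]'
python3 -m jog '[[[0,0,0],0.1398,0],[[0,0,0],0.1398,0],[[0,0,0],0.1398,0],[[0,0,0],0.1398,0],[[0,0,0],0.1398,0],[[0,0,0],0.1398,0],[[0,0,0],0.1398,0]]'
python3 -m jog '[[[0,0,0],0,0],[[0,0,0],0,0],[[0,0,0],0,0]]'
python3 - <<'E'
from h import *
im=eyes.get_image("wrist"); lid(im,(548,-335),.046); cv2.imwrite("pics/o.png",im["frame"][:,:,::-1])
go(548.4,-334.5,20,75.5)
E
```

```text
t: 26.85
eef_pos: [0.5541, -0.2882, 0.2116]
eef_rot: [-0.067, 0.998, 0.001, -0.001]
wrist_force: [0.5, 0.2, -0.3]
opening: 0.093
t: 27.65
eef_pos: [0.5485, -0.3339, 0.2114]
eef_rot: [0.413, 0.911, 0.0, -0.001]
wrist_force: [0.5, 0.9, -0.2]
opening: 0.0929
t: 28.35
eef_pos: [0.5485, -0.3339, 0.2114]
eef_rot: [0.792, 0.61, -0.0, -0.001]
wrist_force: [0.4, -0.8, -0.8]
opening: 0.0932
t: 28.65
eef_pos: [0.5488, -0.3341, 0.2126]
eef_rot: [0.79, 0.613, -0.0, -0.0]
wrist_force: [-0.5, 0.3, 0.1]
opening: 0.0931
lid z 0.0451 [ 548.2 -335.9] [71.9 52.1] 75.4
pos [ 0.5489 -0.3341  0.2127] yaw 75.64 t 28.7 tool shift mm [ -0.5  -0.2 192.7] tilt z [-5.e-04  4.e-04 -1.e+00] open 0.0929 F [-0.1  0.1  0.6]
twist rad 0.0025
```

View pics/o.png

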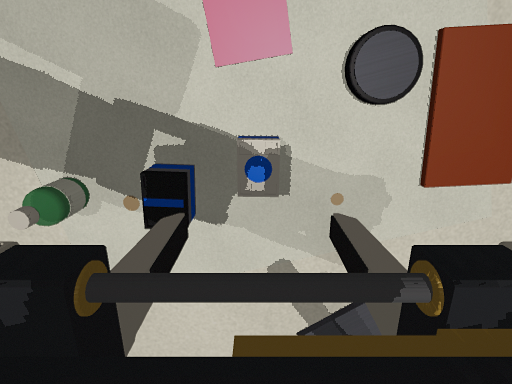

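```bash
python3 -m jog '[[[-0.0016,0,0.04],0,0.15],[[0,0,0.04],0,0.15],[[0,0,0.04],0,0.15],[[0,0,0.04],0,0.15],[[0,0,0.022],0,0.15],[[0,0,0.010],0,0.15],[[0,0,0],0,0.15],[[0,0,0],0,0.15]]'
python3 -m jog '[[[0,0,0],0,1],[[0,0,0],0,1],[[0,0,0],0,1],[[0,0,0],0,1],[[0,0,0],0,1],[[0,0,0],0,1],[[0,0,0],0,1]]' 25
python3 -m jog '[[[0,0,-0.01],0,1],[[0,0,-0.02],0,1],[[0,0,-0.04],0,1],[[0,0,-0.04],0,1],[[0,0,-0.04],0,1],[[0,0,-0.03],0,1],[[0,0,0],0,1],[[0,0,0],0,1]]'
python3 - <<'E'
from h import *
go(617.1,3.0,200,7.7)
E
```

```text
t: 29.5
eef_pos: [0.5492, -0.3362, 0.0224]
eef_rot: [0.791, 0.612, 0.0, 0.001]
wrist_force: [-0.1, -0.2, 0.7]
opening: 0.0792
t: 30.2
eef_pos: [0.5487, -0.3358, 0.0215]
eef_rot: [0.791, 0.612, 0.0, 0.0]
wrist_force: [-1.0, 1.0, 5.4]
opening: 0.0521
t: 31.0
eef_pos: [0.5483, -0.3355, 0.201]
eef_rot: [0.791, 0.612, -0.0, -0.0]
wrist_force: [-0.4, 1.5, -2.5]
opening: 0.0517
pos [ 0.5483 -0.3355  0.201 ] yaw 75.5 t 31.0 tool shift mm [345.  -18.2   1. ] tilt z [-1.e-04  0.e+00 -1.e+00] open 0.0517 F [-0.4  1.5 -2.5]
twist rad 1.1833
```

```bash
python3 -m jog '[[[0.0493,-0.0026,0],0,1],[[0.0493,-0.0026,0],0,1],[[0.0493,-0.0026,0],0,1],[[0.0493,-0.0026,0],0,1],[[0.0493,-0.0026,0],0,1],[[0.0493,-0.0026,0],0,1],[[0.0493,-0.0026,0],0,1]]'
python3 -m jog '[[[0,0,0],0.1315,1],[[0,0,0],0.1315,1],[[0,0,0],0.1315,1],[[0,0,0],0.1315,1],[[0,0,0],0.1315,1],[[0,0,0],0.1315,1],[[0,0,0],0.1315,1],[[0,0,0],0.1315,1]]'
python3 -m jog '[[[0,0,0],0.1315,1],[[0,0,0],0,1],[[0,0,0.03],0,1],[[0,0,0.03],0,1],[[0,0,0.02],0,1],[[0,0,0],0,1],[[0,0,0],0,1]]'
python3 - <<'E'
from h import *
go(617.1,3.0,84.5,7.7)
im=eyes.get_image("scene"); crop(im,180,120,160,130,5,"pics/p.png")
im=eyes.get_image("wrist");  cv2.imwrite("pics/p2.png",im["frame"][:,:,::-1])
E
```

```text
t: 31.7
eef_pos: [0.6165, 0.005, 0.199]
eef_rot: [0.791, 0.612, -0.001, -0.001]
wrist_force: [0.7, -0.3, -2.0]
opening: 0.0518
t: 32.5
eef_pos: [0.6164, 0.003, 0.1989]
eef_rot: [0.992, 0.13, -0.002, -0.0]
wrist_force: [-1.0, -0.4, -2.6]
opening: 0.0516
t: 33.2
eef_pos: [0.6172, 0.0029, 0.1209]
eef_rot: [0.998, 0.068, -0.001, -0.0]
wrist_force: [-0.8, 0.0, -2.2]
opening: 0.0519
pos [0.6172 0.0029 0.1209] yaw 7.82 t 33.2 tool shift mm [-0.  -0.1 36.4] tilt z [-1.e-03  1.e-04 -1.e+00] open 0.0519 F [-0.8  0.  -2.2]
twist rad 0.002
```

View pics/p.png

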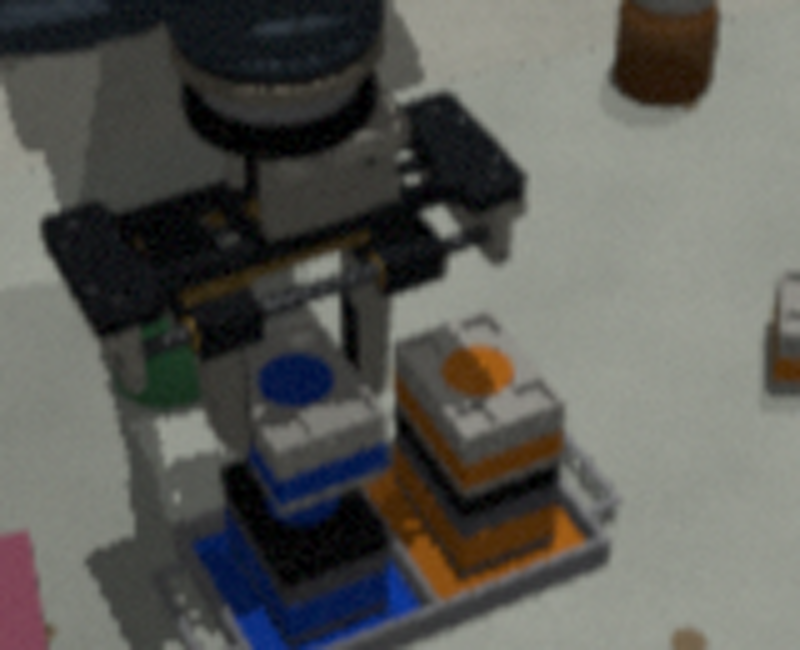

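View pics/p2.png

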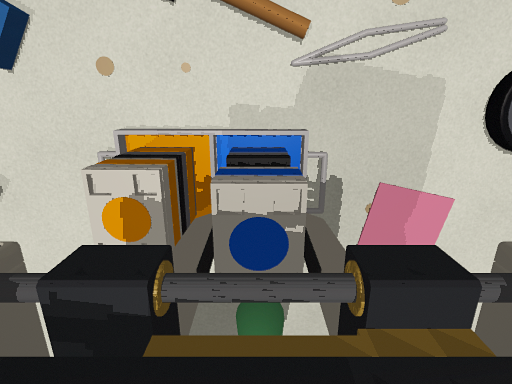

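```bash
python3 -m jog '[[[0,0,0.012],0,1],[[0,0,0.01],0,1],[[0,0,0.006],0,1],[[0,0,0.002],0,1],[[0,0,0],0,1],[[0,0,0],0,1]]'
python3 -m jog '[[[0,0,0.0015],0,1],[[0,0,0.0015],0,1],[[0,0,0.001],0,1],[[0,0,0],0,1],[[0,0,0],0,1]]'
python3 -m jog '[[[0,0,0.001],0,1],[[0,0,0.001],0,1],[[0,0,0],0,1],[[0,0,0],0,1]]'
```

```text
t: 33.9
eef_pos: [0.6175, 0.0029, 0.0914]
eef_rot: [0.998, 0.067, 0.0, 0.0]
wrist_force: [-0.1, -0.3, -1.9]
opening: 0.0519
t: 34.4
eef_pos: [0.6173, 0.003, 0.0871]
eef_rot: [0.998, 0.067, -0.0, 0.0]
wrist_force: [-0.3, 0.5, -1.3]
opening: 0.0519
t: 34.8
eef_pos: [0.6173, 0.0029, 0.0851]
eef_rot: [0.998, 0.067, -0.0, -0.0]
wrist_force: [-1.2, -0.5, -1.9]
opening: 0.0518
```

```bash
python3 -m jog '[[[0,0,0.001],0,1],[[0,0,0.0003],0,1],[[0,0,0],0,1],[[0,0,0],0,1]]'
python3 -m jog '[[[0,0,0],0,0.25],[[0,0,0],0,0.25],[[0,0,0],0,0.25],[[0,0,0],0,0.25]]'
python3 -m jog '[[[0,0,-0.02],0,0.25],[[0,0,-0.04],0,0.2],[[0,0,-0.04],0,0],[[0,0,-0.03],0,0],[[0,0,0],0,0],[[0,0,0],0,0]]'
python3 - <<'E'
from h import *
im=eyes.get_image("wrist"); lid(im,(617,3),.109);lid(im,(604.5,94),.109); cv2.imwrite("pics/q.png",im["frame"][:,:,::-1])
im=eyes.get_image("scene"); crop(im,180,120,160,130,5,"pics/q2.png")
E
```

```text
t: 35.2
eef_pos: [0.6176, 0.0029, 0.0842]
eef_rot: [0.998, 0.067, 0.0, 0.0]
wrist_force: [-0.2, -0.6, 3.6]
opening: 0.0515
t: 35.6
eef_pos: [0.6173, 0.0029, 0.0837]
eef_rot: [0.998, 0.067, -0.0, -0.0]
wrist_force: [0.0, -0.2, -0.5]
opening: 0.0694
t: 36.2
eef_pos: [0.6173, 0.003, 0.2138]
eef_rot: [0.998, 0.067, 0.0, 0.0]
wrist_force: [-0.0, 0.5, -0.5]
opening: 0.0925
lid z 0.108 [618.1   2.3] [72.7 52.1] 7.4
lid z 0.1079 [604.5  93.7] [72.8 52.9] 7.4
```

View pics/q.png

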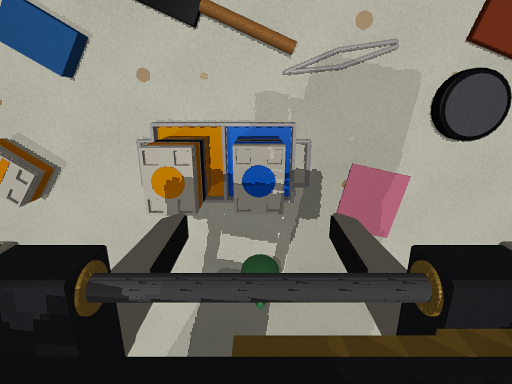

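View pics/q2.png

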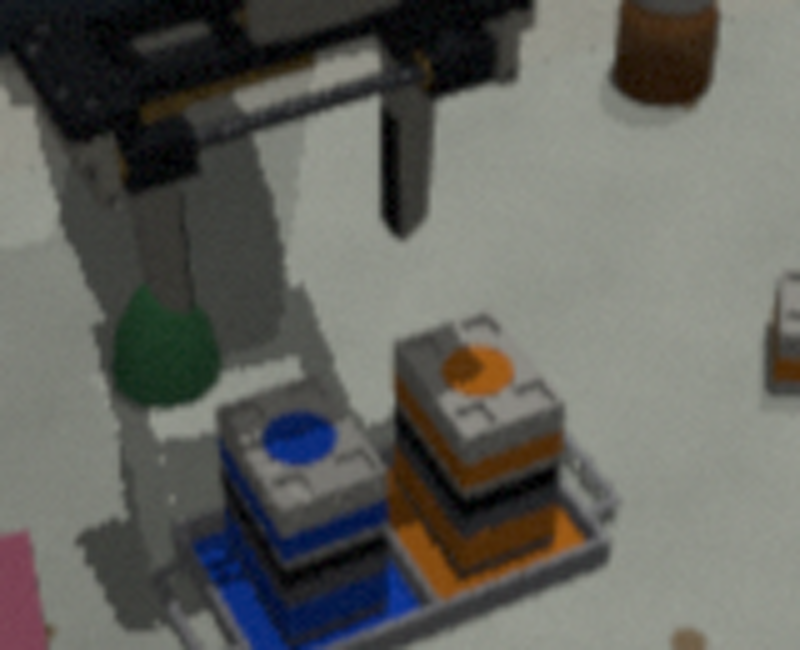

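```bash
python3 - <<'E'
from h import *
im=eyes.get_image("scene"); lid(im,(564,324),.046); lid(im,(428,-343),.062)
Q=cloud(im); m=(np.hypot(Q[...,0]-.446,Q[...,1]+.022)<.05)&(Q[...,2]>.0565); print("bell",Q[m].mean(0))
print(job.finish_job())
E
```

```text
lid z 0.0449 [565.3 321.7] [71.8 56.9] 63.2
lid z 0.0609 [ 428.3 -343.8] [74.5 54.6] 72.5
bell [ 0.45225416 -0.03325287  0.13795263]
the job is handed in; nothing more can be done
None
```

All four disc-marked tubs are packed, and I handed the job in at about 36 s of the 128 s allowed.

- **Placement:** Each dark tub stands on the mat of its colour, by measurement within about 3 mm of the bay centre. Its long sides are parallel to the divider to within about 0.5°. The white tub of the same colour is stacked on it.
- **Seating:** Both white lids measured 108 mm on the wrist camera, against 67 mm for the dark lids before stacking. That is the 41 mm rise expected for a tub with its feet down in the recesses. The white lids' centres are within about 1.5 mm of the dark lids' centres below them, and the gripper was open and clear of everything.
- **Bar-marked tubs:** In the scene camera both are within about 1 mm of where they first measured.
- **Bell:** My last numeric check on it failed. The reading averaged 0.138 m in height, so it had picked up the gripper in front of the bell. The pictures show the bell upright, apparently where it was, and nothing came near it at its height.
- **Camera disagreement:** The top and wrist cameras differed by up to about 4 mm in y. I aimed between them or followed the wrist camera.

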